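# Unlock a spring extension rig and hold its slide at the mark

### The job

Lift the locking link up off the two pins of the spring rig and set it down flat, tab up, in the empty rectangular parts tray. Then take the rig's slide by its T handle and pull it out against the spring until its pointer lines up with the mark clip on the side rail. Finish still holding the slide steady there, without letting go, and leave the other things on the bench where they are.

Things in the scene. Friction and masses are not known exactly. Their poses are not given: they have to be found in the camera images.
- rig: spring rig bolted to the bench: aluminium base 290 x 160 x 12 mm (rig x -150 to +140), grey spring housing at its +x end (64 mm tall). Origin on the bench, mid-width. The slide pulls out along rig -x. A fixed pin (8 mm thick, top 58 mm above the bench) stands at rig x +45, y 0 on a 36 mm high step; a rail 12 mm wide, 28 mm high runs along rig y +68
- carriage: the rig's slide: steel block 64 x 50 x 22 mm, top 36 mm up, with black T handle, and an 8 mm pin (top 58 mm up) at its x +25. Axes as the rig's; origin under its centre, at rig x -40 when home. Travels 80 mm along rig -x. A spring pulls it home with 7 N at home, 1.2 N more per 10 mm; it flies back if let go. The link on both pins blocks it
- handle (a point): top centre of the T handle's crossbar, 105 mm above the bench, at rig x -60 when home; crossbar 12 mm thick along rig x, 60 mm wide along rig y, 32 mm tall, on a stem 26 mm wide. The rest of the rig, but for the link (tab top 88 mm up), stays below 64 mm
- pointer (a point): end of the slide's pointer, a steel blade 4 mm thick that sticks out sideways to rig +y just inside the rail, level with the handle; point at rig y +59, 32 mm above the bench. Axes parallel to the rig's
- mark (a point): the mark: the thin (3 mm) upright edge of a small steel clip fixed on the rig's rail; point at rig y +60, 38 mm above the bench. Axes as the rig's. It lies 30 to 60 mm from the pointer's home place along rig -x. The pointer is lined up when both have the same rig x
- link: locking link: flat steel plate 90 (x) x 34 x 8 mm, two 13 mm holes at x +-30 loosely over the rig's two pins, and an upright tab on top to hold: 34 mm long (x), 10 mm thick (y), from 8 to 52 mm above the underside. Origin at the underside's centre, at rig x +15, y 0, 36 mm above the bench on the pins (they end 22 mm higher), axes as the rig's. About 180 g
- tray: open grey rectangular parts tray, 150 (x) x 130 (y) x 28 mm, walls and floor about 4 mm; fixed to the bench. Origin at the centre of its underside
- dish: white bowl, 100 mm wide, 35 mm tall; not part of the job; origin at its underside
- beaker: glass beaker, 70 mm wide, 90 mm tall; not part of the job; origin at its underside
- bottle: white plastic bottle, 64 mm wide, 160 mm tall; not part of the job; origin at its underside
- screwdriver: screwdriver lying near the robot; not part of the job; origin at its underside
- weight: small brass weight with a knob, 36 mm wide, 62 mm tall; not part of the job; origin at its underside
- meter: black hand meter, 150 x 80 x 35 mm; not part of the job; origin at its underside
- tape: roll of tape lying flat, 90 mm wide, 24 mm tall; not part of the job; origin at its underside

How it is judged:
By the outcome, as a careful person would: the job done as asked, in the order asked, and still so for the second after the job is handed in, while the arm keeps its last pose, push and grip.
It also fails if it takes over 51 s, if anything falls off the work surface, if the arm or the gripper's body presses on something with over 40 N, if the wrist force passes 120 N, or if a joint passes its speed limit or range.

### The arm

A 6-joint arm with a two-finger parallel gripper is mounted at the origin on the work surface. World frame = base frame: x ahead of the robot, y to its left, z up, the work surface at z = 0. Lengths are in m, angles in rad, forces in N, time in s.
With the tool pointing down it reaches from about 0.375 to 0.925 m from the base axis. Payload 5.7 kg.
Tool frame: the origin (TCP) lies on the centre line of the jaws, within the pads' length; the fingertips stand 14 mm ahead of it and the grasp point (between the pads) lies 5 mm behind it (env.tip_extent is the z of the fingertips in the tool frame, in m); z points along the fingers, y is the line along which they close (so a half turn about z gives the same grasp; the last joint's range is limited). The gripper opens to 88 mm and grips with 3 to 60 N. Pads are 20 mm wide; open, the fingers measure 115 mm over their backs; the gripper's body (75 mm by 178 mm) begins 61 mm behind the grasp point.
Start: joints at [-1.3, 0.359, 1.51, -0, 1.272, -0.115], TCP at [0.226, -0.556, 0.237] pointing down, gripper open.
Joint ranges: [-2.97, 2.97], [-1.01, 2.36], [0.21, 2.38], [-0.96, 4.11], [0.2, 2.71], [-2.98, 2.98]. Speed limits (rad/s): [2.39, 2.39, 3.14, 3.14, 3.14, 3.14].

### API

Orientations are given as a unit quaternion [x, y, z, w].
In Python, from bench import env, optics gives the robot as it stands (env), with the cameras (optics). Calls block until the motion is done:
- env.move_ptp(position, orientation): joint-space move of the TCP to a pose.
- env.servo_line(position, orientation=None, rate=0.15, contact_N=None): straight line of the TCP; orientation=None keeps the orientation; rate is the mean speed in m/s. With contact_N (N) it stops when the force on the tool has changed by that much, and returns True; else False.
- env.goto_joints(angles): joint-space move.
- env.move_gripper(opening): finger opening in m; the grip force is fixed at half the most; returns when the fingers have stopped.
- env.sleep(seconds).
- env.inverse_kinematics(position, orientation): joint angles nearest the present ones, or None.
- env.observe(): the state.
- optics.capture(name): name is "side" or "top"; returns a dict with "image" (420x560x3 uint8, blue, green, red), "range_z" (420x560 float32, m along the optical axis (not along the pixel's ray), 0 where there is no reading), "intrinsics" (3x3 intrinsics, pixels), "k1" (the pictures are not rectified: a ray, as slopes to the right and down, at radius r is drawn at 1 + k1 r^2 times it, then the intrinsics apply), "R" (3x3) and "t" (3): a world point X has camera coordinates R X + t. Camera axes: x right, y down, z forward; pixel columns grow to the right and rows downward; lengths in m; the calibration is good to about 2 mm. A picture is of the moment at which its call begins.
A pose or a line that the arm cannot do raises env.PlanningError and nothing moves.
- env.close_job(): hands the job in; it is judged then, once.
The state is a dict: "clock": time; "joint_pos": joint angles; "qvel": joint speeds; "joint_torque": joint torques, N m; "position": TCP position; "orientation": TCP orientation; "force": force on the tool from outside, world axes, zero at the start; "torque": the same for the moment, N m; "finger_gap": finger opening in m; "grip_force": force on a finger pad.
Only numpy, scipy, OpenCV 4.12 (cv2) and the standard library are available. Lean on these libraries where they do the work, as an engineer would, in place of code of your own. Each camera call takes 0.05 s, during which the arm holds its last target. There are 200 camera calls.

## Working session

There is one attempt and no reset: what is moved stays moved. The work goes in short steps, each a Python script; the robot and the scene stay as the last script left them, time stands still between calls to the robot, and variables do not carry over. Pictures are saved under pics/ and viewed, at most 10 in all, crops included, and the job is handed in when it is done.

```bash
mkdir -p pics; ls
cat > h.py <<'E'
import numpy as np, cv2
from bench import env, optics
def cloud(c):
    K=c["intrinsics"];h,w=c["range_z"].shape
    v,u=np.mgrid[0:h,0:w]
    return ray(c,u,v,c["range_z"])
def ray(c,u,v,z):
    K=np.array(c["intrinsics"]);u=np.asarray(u,float);v=np.asarray(v,float)
    xd=(u-K[0,2])/K[0,0];yd=(v-K[1,2])/K[1,1];x,y=xd.copy(),yd.copy()
    for _ in range(15):
        f=1+c["k1"]*(x*x+y*y);x=xd/f;y=yd/f
    P=np.stack([x*z,y*z,np.ones_like(x)*z],-1)
    return (P-c["t"])@np.array(c["R"])
def onplane(c,u,v,h):
    a=ray(c,u,v,1.0);o=-np.array(c["R"]).T@np.array(c["t"])
    d=a-o
    return o+d*((h-o[2])/d[...,2])[...,None]
def proj(c,X):
    p=np.asarray(X)@np.array(c["R"]).T+c["t"];x=p[...,0]/p[...,2];y=p[...,1]/p[...,2]
    f=1+c["k1"]*(x*x+y*y);K=np.array(c["intrinsics"])
    return np.stack([K[0,0]*x*f+K[0,2],K[1,1]*y*f+K[1,2]],-1)
E
python3 - <<'E'
from h import *
import pickle
for n in("top","side"):
    c=optics.capture(n);cv2.imwrite(f"pics/{n}0.png",c["image"]);pickle.dump(c,open(n+"0.pkl","wb"))
    print(n,c["intrinsics"],c["k1"],-np.array(c["R"]).T@c["t"],c["R"])
print(env.observe(),env.tip_extent)
E
```

```text
bench.py
pics
top [[421.40424151   0.         282.37253445]
 [  0.         421.40424151 206.37764047]
 [  0.           0.           1.        ]] -0.03480520487438551 [0.37293211 0.00953967 1.37180952] [[ 0.02628796 -0.99948849  0.01821292]
 [-0.99319445 -0.02818166 -0.11300701]
 [ 0.11346247 -0.01511825 -0.99342725]]
side [[384.3762985    0.         275.68851005]
 [  0.         384.3762985  212.33425101]
 [  0.           0.           1.        ]] 0.0366720469609523 [ 0.38433012 -0.69246287  1.00007882] [[ 0.97889624 -0.20406455  0.01094551]
 [-0.15216761 -0.76360439 -0.62749769]
 [ 0.13640808  0.61258958 -0.77854148]]
{'clock': 0.1, 'joint_pos': array([-1.30008881e+00,  3.59418121e-01,  1.51130921e+00,  8.35152589e-06,
        1.27249209e+00, -1.15104602e-01]), 'qvel': array([-5.79984266e-04, -8.93721386e-05, -2.47078663e-03, -1.48068156e-03,
       -1.80860101e-03,  3.82746505e-04]), 'joint_torque': array([ 5.95178017e-05, -5.16358638e+01, -2.71406418e+01,  6.76718052e-02,
        2.76812108e-02, -2.35654244e-05]), 'position': array([ 0.2256214 , -0.55532692,  0.23590818]), 'orientation': array([ 9.81451166e-01,  1.91710584e-01, -5.92404287e-05, -8.11234512e-04]), 'force': array([ 0.07250958, -0.54438302, -0.01458872]), 'torque': array([ 0.01896686,  0.00157347, -0.04050357]), 'grip_force': 0.0, 'finger_gap': 0.0875847823984985} 0.014
```

View pics/top0.png

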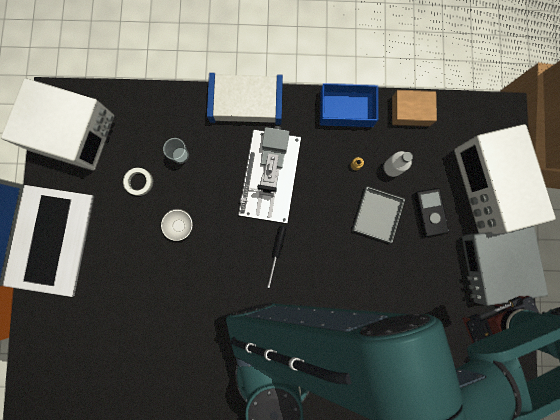

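View pics/side0.png

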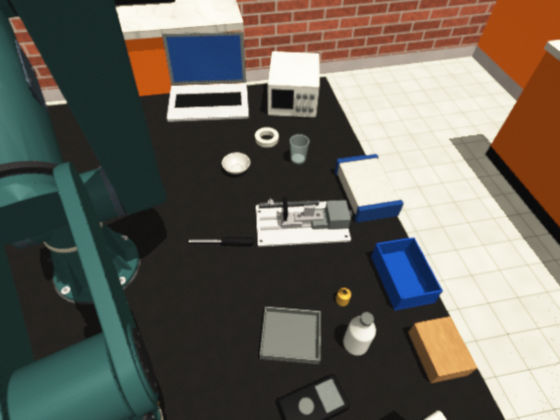

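Run:
```python
from h import *
import pickle
T=pickle.load(open("top0.pkl","rb"));S=pickle.load(open("side0.pkl","rb"))
a=cv2.resize(T["image"][120:230,225:315],None,fx=5,fy=5,interpolation=cv2.INTER_CUBIC)
b=cv2.resize(S["image"][190:252,250:356],None,fx=7,fy=7,interpolation=cv2.INTER_CUBIC)
cv2.imwrite("pics/a.png",a);cv2.imwrite("pics/b.png",b)
for n,c in(("top",T),("side",S)):
    g=c["image"].astype(int);mn=g.min(2)
    m=((mn>150)).astype(np.uint8)
    roi=np.zeros_like(m)
    if n=="top": roi[124:226,232:306]=1
    else: roi[196:248,252:354]=1
    m*=roi
    v,u=np.nonzero(m);P=onplane(c,u,v,0.012)[:,:2]
    r=cv2.minAreaRect((P*1000).astype(np.float32));print(n,"base",r)
    P=cloud(c);ok=c["range_z"]>0
    if n=="top": box=(slice(185,245),slice(345,410))
    else: box=(slice(295,365),slice(255,325))
    Q=P[box].reshape(-1,3);Q=Q[(Q[:,2]>.002)&(Q[:,2]<.06)]
    print("tray",np.percentile(Q[:,2],[5,50,95]),cv2.minAreaRect((Q[Q[:,2]>.016][:,:2]*1000).astype(np.float32)), cv2.minAreaRect((Q[:,:2]*1000).astype(np.float32)))
```

```text
top base ((636.4951782226562, 32.122779846191406), (159.91685485839844, 303.1586608886719), 82.43360900878906)
tray [0.00225992 0.00509167 0.02796538] ((510.19720458984375, -323.9430236816406), (132.0111083984375, 151.43502807617188), 73.431396484375) ((512.2980346679688, -323.2785949707031), (196.0769805908203, 214.6102752685547), 0.99909508228302)
side base ((632.6041259765625, 38.354759216308594), (181.75746154785156, 290.6993103027344), 82.28669738769531)
tray [0.00241137 0.00550094 0.02848005] ((510.93731689453125, -324.9486999511719), (132.709716796875, 148.87074279785156), 73.50511169433594) ((517.10986328125, -303.1796875), (190.19703674316406, 194.8414306640625), 78.58243560791016)
```

View pics/a.png

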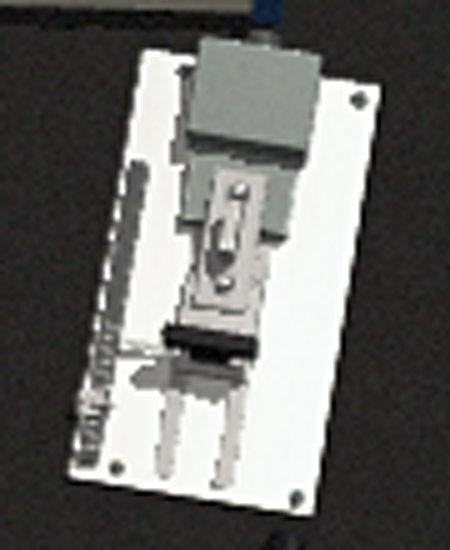

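View pics/b.png

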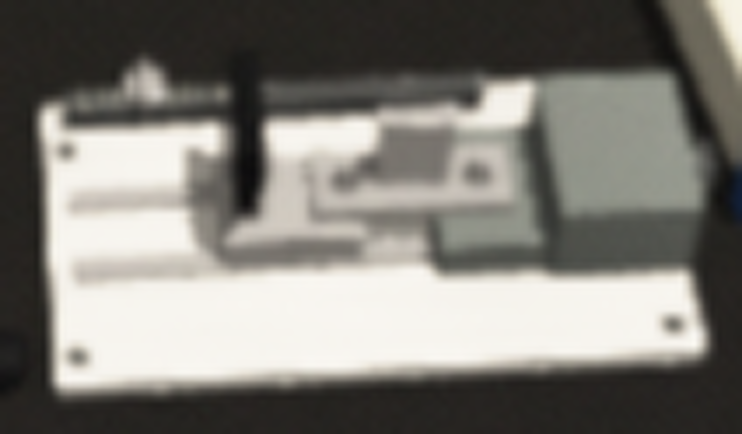

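Run:
```python
from h import *
import pickle
T=pickle.load(open("top0.pkl","rb"));S=pickle.load(open("side0.pkl","rb"))
def cr(pts,s,u0,v0): p=(np.array(pts)+.5)/s-.5; return p[:,0]+u0,p[:,1]+v0
ct=onplane(T,*cr([(70,478),(313,513),(380,88),(143,50)],5,225,120),.012)
cs=onplane(S,*cr([(42,103),(57,393),(706,355)],7,250,190),.012)
print(ct.round(4),ct.mean(0));print(cs.round(4), (cs[0]+cs[2])/2)
yaw=np.radians(-7.6)
for n,c in(("top",T),("side",S)):
    P=cloud(c).reshape(-1,3);g=c["image"].reshape(-1,3).astype(int)
    e=np.array([np.cos(yaw),np.sin(yaw)]);f=np.array([-e[1],e[0]])
    o=np.array([.636,.034])
    x=(P[:,:2]-o)@e;y=(P[:,:2]-o)@f;z=P[:,2]
    # features in approx rig frame (offset: base centre is at rig x -5mm)
    def rep(nm,m): print(n,nm,m.sum(),np.c_[x,y,z][m].min(0).round(4),np.c_[x,y,z][m].max(0).round(4),np.median(np.c_[x,y,z][m],0).round(4))
    b=(abs(y)<.1)&(abs(x)<.17)
    rep("handle",b&(z>.095));rep("tab",b&(z>.072)&(z<.094)&(x>-.03));rep("housing",b&(z>.060)&(z<.068)&(x>.05))
    rep("clip",b&(z>.03)&(z<.06)&(y>.05));
    q=b&(z>.022)&(z<.06)&(y>.05)&(x<-.03);print(np.c_[x,y,z][q].round(3)[:30].tolist())
a=cv2.resize(T["image"][175:220,232:277],None,fx=12,fy=12,interpolation=cv2.INTER_NEAREST)
b=cv2.resize(S["image"][192:222,252:302],None,fx=12,fy=12,interpolation=cv2.INTER_NEAREST)
b=np.pad(b,((0,0),(0,0),(0,0)));a=cv2.copyMakeBorder(a,0,0,0,60,0)
o=np.vstack([cv2.resize(T["image"][178:216,235:285],None,fx=12,fy=12)[:260+196],]);
cv2.imwrite("pics/c.png",o);cv2.imwrite("pics/d.png",b)
```

```text
[[ 0.4955  0.1297  0.012 ]
 [ 0.4772 -0.0281  0.012 ]
 [ 0.7608 -0.0655  0.012 ]
 [ 0.7817  0.0923  0.012 ]] [0.62879239 0.03209563 0.012     ]
[[ 0.4983  0.1322  0.012 ]
 [ 0.4761 -0.0336  0.012 ]
 [ 0.7635 -0.0703  0.012 ]] [0.63089432 0.03090082 0.012     ]
top handle 83 [-0.0679 -0.0319  0.0953] [-0.055   0.0269  0.1108] [-0.0625 -0.0028  0.1044]
top tab 39 [-0.004  -0.0076  0.0722] [0.0289 0.0024 0.0939] [ 0.0116 -0.0029  0.0872]
top housing 429 [ 0.0727 -0.0421  0.06  ] [0.1696 0.0997 0.068 ] [ 0.1065 -0.001   0.0641]
top clip 126 [-0.1389  0.0515  0.03  ] [0.17   0.0978 0.06  ] [0.0076 0.0673 0.0349]
[[-0.03, 0.068, 0.029], [-0.033, 0.071, 0.027], [-0.033, 0.068, 0.028], [-0.033, 0.065, 0.029], [-0.032, 0.061, 0.029], [-0.037, 0.07, 0.03], [-0.036, 0.068, 0.024], [-0.036, 0.064, 0.029], [-0.035, 0.061, 0.027], [-0.04, 0.07, 0.029], [-0.04, 0.066, 0.031], [-0.04, 0.063, 0.033], [-0.039, 0.06, 0.034], [-0.043, 0.07, 0.025], [-0.043, 0.066, 0.027], [-0.043, 0.063, 0.03], [-0.042, 0.06, 0.03], [-0.046, 0.069, 0.027], [-0.046, 0.066, 0.028], [-0.046, 0.062, 0.03], [-0.05, 0.072, 0.
[... 595 characters left out ...]
0.043], [-0.108, 0.078, 0.032], [-0.104, 0.076, 0.034], [-0.102, 0.069, 0.042], [-0.098, 0.075, 0.034], [-0.095, 0.075, 0.034], [-0.108, 0.075, 0.031], [-0.105, 0.073, 0.033], [-0.102, 0.065, 0.042], [-0.098, 0.072, 0.034], [-0.095, 0.071, 0.034], [-0.108, 0.067, 0.035], [-0.105, 0.065, 0.037], [-0.102, 0.059, 0.044], [-0.098, 0.067, 0.034], [-0.095, 0.068, 0.033], [-0.072, 0.069, 0.03], [-0.068, 0.069, 0.03], [-0.065, 0.068, 0.031], [-0.062, 0.071, 0.027], [-0.045, 0.068, 0.029], [-0.042, 0.068, 0.029], [-0.038, 0.069, 0.027], [-0.035, 0.066, 0.031], [-0.032, 0.068, 0.027], [-0.138, 0.072, 0.026], [-0.135, 0.071, 0.027], [-0.131, 0.073, 0.025], [-0.128, 0.07, 0.028], [-0.125, 0.067, 0.031]]
```

View pics/c.png

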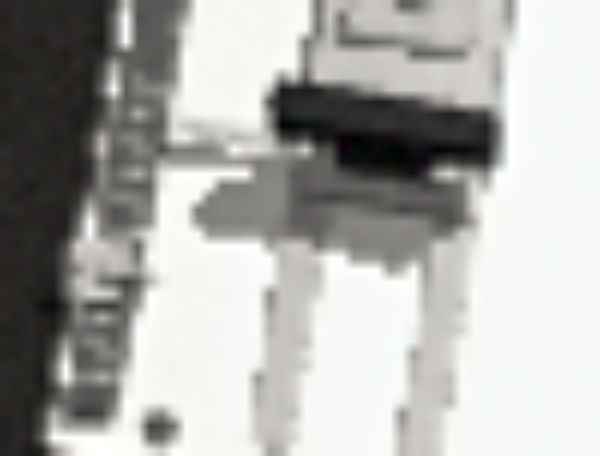

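View pics/d.png

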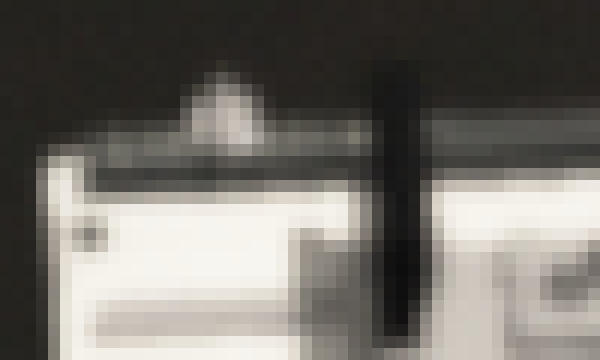

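```bash
cat >> h.py <<'E'
YAW=np.radians(-7.5);EX=np.array([np.cos(YAW),np.sin(YAW),0]);EY=np.array([-EX[1],EX[0],0]);O=np.array([.6345,.031,0])
def rig(x,y,z): return O+x*EX+y*EY+np.array([0,0,z])
E
python3 - <<'E'
from h import *
import pickle
T=pickle.load(open("top0.pkl","rb"));S=pickle.load(open("side0.pkl","rb"))
for nm,p in [("ptr",(-.06,.059,.032)),("ptr blade root",(-.06,.03,.032))]+[(f"m{x}",(x/1000,.06,.038)) for x in(-90,-95,-100,-105,-110,-120)]:
    a=proj(T,rig(*p));b=proj(S,rig(*p))
    print(nm,"c",((a-[235,178]+.5)*12-.5).round(0),"d",((b-[252,192]+.5)*12-.5).round(0))
# clip points by depth, rig frame
for n,c in(("top",T),("side",S)):
    P=cloud(c).reshape(-1,3)-O;x=P@EX;y=P@EY;z=P[:,2]
    q=(x<-.07)&(x>-.13)&(y>.05)&(y<.085)&(z>.03)&(z<.065)
    print(n,(np.c_[x,y,z][q]*1000).round(0).astype(int).tolist())
print(T["image"][196:206,240:250].min(2));print(S["image"][195:208,264:278].min(2))
print(T["image"][184:196,246:260].min(2))
E
```

```text
ptr c [176. 124.] d [372. 155.]
ptr blade root c [283. 141.] d [381. 237.]
m-90 c [152. 230.] d [262. 144.]
m-95 c [149. 248.] d [244. 145.]
m-100 c [146. 267.] d [226. 146.]
m-105 c [143. 285.] d [207. 147.]
m-110 c [139. 304.] d [189. 148.]
m-120 c [133. 341.] d [153. 149.]
top [[-71, 68, 31], [-75, 70, 31], [-79, 73, 30], [-81, 66, 33], [-85, 72, 30], [-88, 68, 30], [-92, 71, 32], [-97, 79, 34], [-96, 76, 34], [-95, 70, 34], [-95, 67, 34], [-100, 78, 38], [-100, 75, 35], [-99, 72, 37], [-99, 69, 40], [-98, 66, 34], [-97, 63, 30], [-104, 78, 38], [-104, 74, 42], [-103, 71, 41], [-103, 68, 42], [-102, 65, 40], [-102, 61, 44], [-101, 59, 38], [-106, 81, 31], [-106, 77, 36], [-106, 74, 38], [-105, 71, 34], [-104, 65, 32], [-104, 62, 34], [-104, 58, 40], [-111, 80, 40], [-110, 77, 35], [-109, 74, 36], [-109, 71, 35], [-108, 67, 38], [-115, 73, 30], [-115, 70, 34], [-124, 72, 30], [-128, 71, 34], [-127, 68, 30]]
side [[-100, 76, 43], [-106, 81, 32], [-103, 79, 34], [-100, 72, 42], [-97, 79, 34], [-93, 79, 34], [-107, 78, 31], [-103, 76, 33], [-101, 68, 42], [-97, 75, 34], [-94, 74, 34],
[... 1550 characters left out ...]
1  95 125 250 243 243 245 241 244 245 245 132 197]
 [125 130 135 171 248 243 244 244 243 247 246 184  21  32]
 [100  96 115 216 246 245 245 244 242 247 247  68  33  41]
 [169 118  95 216 236 244 245 245 244 248 248 134  23  43]
 [ 94  86  88 215 192 182 204 207 222 238 233 136   0   2]
 [129  94 111 224 237 190 171 197 170 186 193 188  65  47]
 [130 121  68 119 118 118 121 147 252 213 219 196 151 152]
 [103 103 158 146 148 147 147 143 144 140 118 124 130 109]
 [167 119 223 254 255 253 255 255 255 251 126 126 128  87]
 [ 84  95 227 248 248 249 244 113 122 120 129 133 130  95]
 [123 106 255 246 250 245 117 125 127 126 128 131 131  91]
 [123 126 254 247 245 113 123 128 127 128 132 134 129  93]]
```

```bash
cat >> h.py <<'E'
from scipy.spatial.transform import Rotation as Rn
def quat(y):
    z=np.array([0,0,-1.]);return Rn.from_matrix(np.c_[np.cross(y,z),y,z]).as_quat()
def best(p,y):
    q0=np.array(env.observe()["joint_pos"]);r=[]
    for s in(1,-1):
        q=quat(s*np.asarray(y));j=env.inverse_kinematics(p,q)
        if j is not None: r.append((abs(np.array(j)-q0).max(),q,np.round(j,2)))
    r.sort(key=lambda t:t[0]);print("best",[(round(t[0],2),t[2].tolist()) for t in r]);return r[0][1]
def st():
    s=env.observe();print("t%.2f"%s["clock"],"p",np.round(s["position"],4),"F",np.round(s["force"],1),"gap %.4f g %.1f"%(s["finger_gap"],s["grip_force"]))
E
python3 - <<'E'
from h import *
p=rig(.015,0,.069);q=best(p+[0,0,.08],EY)
env.move_ptp(p+[0,0,.08],q);st()
print(env.servo_line(p,q,rate=.1,contact_N=10));st()
env.move_gripper(0.0);st()
env.servo_line(p+[0,0,.01],q,rate=.05);st()
env.servo_line(p+[0,0,.085],q,rate=.1);st()
E
```

```text
best [(np.float64(1.39), [-0.06, 0.51, 1.49, -0.0, 1.14, -1.5]), (np.float64(1.76), [-0.06, 0.51, 1.49, -0.0, 1.14, 1.64])]
t2.67 p [0.6495 0.028  0.1492] F [-0.3 -0.1  0.8] gap 0.0880 g 0.0
False
t3.62 p [0.6499 0.029  0.0695] F [-0.4 -0.1 -0.2] gap 0.0877 g 0.0
t4.80 p [0.6494 0.0291 0.069 ] F [-0.1  0.3 -0.2] gap 0.0099 g 30.0
t5.15 p [0.6497 0.029  0.0795] F [ 0.4  0.2 -2.5] gap 0.0100 g 30.0
t6.05 p [0.6488 0.0291 0.1534] F [-0.2  0.7 -2.1] gap 0.0095 g 30.0
```

Run:
```python
from h import *
a=np.radians(-16.5);ey=np.array([-np.sin(a),np.cos(a),0]);q0=env.observe()["orientation"]
y0=Rn.from_quat(q0).as_matrix()[:,1]
p=np.array([.5105,-.3245,.037]);q=quat(ey*np.sign(ey@y0))
env.move_ptp(p+[0,0,.10],q);st()
env.servo_line(p+[0,0,.012],q,rate=.1);st()
print(env.servo_line(p-[0,0,.005],q,rate=.03,contact_N=4));st()
env.move_gripper(.035);st()
env.servo_line(p+[0,0,.10],q,rate=.15);st()
T=optics.capture("top");S=optics.capture("side")
import pickle;pickle.dump((T,S),open("1.pkl","wb"))
o=np.hstack([cv2.resize(T["image"][120:250,225:415],None,fx=2,fy=2)]);b=cv2.resize(S["image"][190:370,240:380],None,fx=2,fy=2)
o=cv2.copyMakeBorder(o,0,b.shape[0]-o.shape[0],0,0,0);cv2.imwrite("pics/e.png",np.hstack([o,b]))
```

```text
t7.47 p [ 0.5111 -0.3236  0.137 ] F [-0.6  0.1 -1.4] gap 0.0098 g 30.0
t8.50 p [ 0.511  -0.3248  0.0496] F [ 0.  -0.4 -1.8] gap 0.0100 g 30.0
True
t8.96 p [ 0.5108 -0.3247  0.0365] F [ 0.7 -0.6  2.4] gap 0.0100 g 30.0
t9.55 p [ 0.5101 -0.3242  0.036 ] F [ 0.1 -0.4  0. ] gap 0.0348 g 0.0
t10.38 p [ 0.51   -0.3241  0.1363] F [ 0.5 -0.9  0.5] gap 0.0351 g 0.0
```

View pics/e.png

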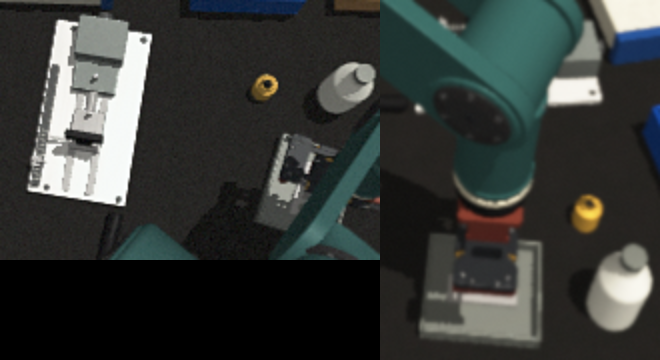

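Run:
```python
from h import *
import pickle
p=rig(-.0605,0,.084);env.move_gripper(.06);q=best(p+[0,0,.08],EX)
env.move_ptp(p+[0,0,.08],q);st()
print(env.servo_line(p,q,rate=.1,contact_N=8));st()
env.move_gripper(0);st()
env.servo_line(p-.040*EX,q,rate=.05);env.sleep(.3);st()
print("rigx",(env.observe()["position"]-O)@EX)
T=optics.capture("top");S=optics.capture("side");pickle.dump((T,S),open("2.pkl","wb"))
t=cv2.resize(T["image"][170:225,225:300],None,fx=8,fy=8,interpolation=cv2.INTER_CUBIC)
cv2.imwrite("pics/f.png",t);cv2.imwrite("pics/fs.png",cv2.resize(S["image"][170:250,240:340],None,fx=8,fy=7))
```

```text
best [(np.float64(2.04), [-0.05, 0.4, 1.65, -0.0, 1.1, 0.08])]
t12.84 p [0.5746 0.0385 0.164 ] F [-1.1  0.8  0. ] gap 0.0600 g 0.0
False
t13.79 p [0.575  0.0388 0.0844] F [-0.3 -0.   0.2] gap 0.0599 g 0.0
t14.59 p [0.5765 0.0387 0.0841] F [ 5.3 -0.4 -3.8] gap 0.0120 g 30.0
t15.84 p [0.5391 0.0436 0.0842] F [ 10.6  -1.7 -10.6] gap 0.0122 g 30.1
rigx -0.09622939424680785
```

View pics/f.png

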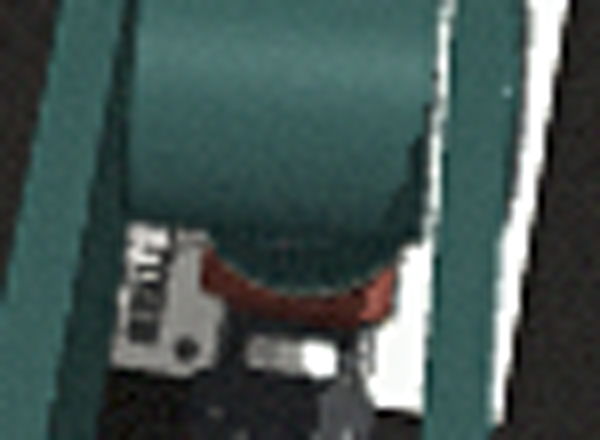

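Run:
```python
from h import *
import pickle
T,S=pickle.load(open("2.pkl","rb"))
t=cv2.resize(T["image"][192:216,236:256],None,fx=18,fy=18,interpolation=cv2.INTER_NEAREST)
s=cv2.resize(S["image"][192:222,252:282],None,fx=12,fy=12,interpolation=cv2.INTER_NEAREST)
s=cv2.copyMakeBorder(s,0,t.shape[0]-s.shape[0],8,0,0);cv2.imwrite("pics/g.png",np.hstack([t,s]))
print(T["image"][194:206,240:254].min(2))
```

```text
[[ 19  34  39  35  34  43  42  40  40  37  40  44  45  41]
 [ 12  29  35  32  34  28  34  35  36  43  35  34  36  42]
 [ 27  21  26  29  32  34  27  34  35  29  32  30  33  37]
 [ 27  45  51  42  30  31  25  35  24  28  32  32  26  34]
 [ 45 124 162 126  93  93  40  67  44  48  44  21  15  29]
 [ 53 157 196 196 209 192  57 125 107 119 109  35  25  26]
 [ 46 122 195 156 191 182  77  97 106  93  77  68  25  30]
 [ 71 196 190 111  97  59  60 102 124 134  76  44  23  22]
 [ 76 167 217 215 190  49  66 141 136 129  46  35  42  43]
 [ 54 130  62  58  57  57 118 135 134 132  45  24  33  59]
 [ 60 137 124 172 128  48 115 133 134 130  23  33  36  25]
 [ 84  98  69  35  37  57 142 130 136 127  25  22  33  30]]
```

View pics/g.png

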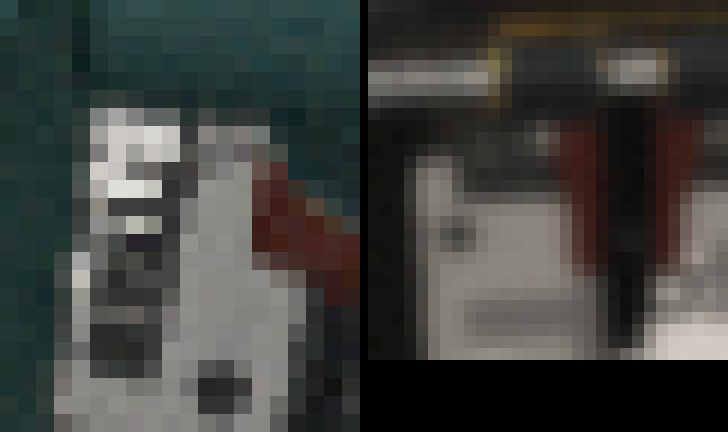

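Run:
```python
from h import *
import pickle
T=pickle.load(open("top0.pkl","rb"));S=pickle.load(open("side0.pkl","rb"))
T1,_=pickle.load(open("1.pkl","rb"))
# side: crossbar dark columns by row
g=S["image"].max(2).astype(int)
for v in range(200,216,1): print(v,g[v,278:292])
for z in(.09,.105,.075): print("side hb",z,proj(S,rig(-.06,0,z)),proj(S,rig(-.066,0,z)),proj(S,rig(-.054,0,z)), proj(S,rig(-.066,-.03,z)),proj(S,rig(-.054,-.03,z)))
for x in(-.098,-.101,-.104):
  for z in(.034,.046):print("mark",x,z,proj(S,rig(x,.06,z)),proj(S,rig(x,.074,z)),proj(T,rig(x,.06,z)),proj(T,rig(x,.074,z)))
g=T["image"].max(2).astype(int)
print(g[180:194,256:278])
print("top hb",[proj(T,rig(x,y,.105)).round(1) for x in(-.066,-.054) for y in(.03,-.03)])
print(T1["image"][194:206,238:250].min(2));print(T1["image"][184:193,247:258].min(2))
```

```text
200 [39 39 37 38 33 25 25 25 29 35 41 42 41 41]
201 [51 49 50 53 43 28 25 26 32 49 62 61 59 56]
202 [79 74 79 94 73 40 25 26 36 64 87 87 82 81]
203 [105  96 101 122  95  45  25  27  34  58  83  91  87  87]
204 [93 86 85 93 73 39 24 26 32 52 75 78 77 76]
205 [63 60 58 58 50 33 23 25 29 41 60 66 66 65]
206 [ 69  72  72  62  52  35  24  27  29  52  91 109 112 111]
207 [138 156 155 118  82  47  25  26  30  85 164 192 196 197]
208 [223 233 231 183 126  70  31  23  33 114 215 238 240 241]
209 [243 245 241 199 139  77  32  24  33 115 219 243 246 247]
210 [238 243 239 197 138  76  31  25  32  98 202 240 246 247]
211 [194 225 226 180 128  69  28  23  30  88 184 232 241 242]
212 [151 166 164 136 100  55  23  17  22  75 162 212 226 227]
213 [142 139 126 108  82  45  19  16  22  68 147 196 211 212]
214 [141 135 119 103  79  43  19  14  19  64 143 192 204 206]
215 [132 126 111  99  80  46  23  16  23  72 152 193 205 206]
side hb 0.09 [284.61663175 207.01534789] [282.67375017 207.11377292] [286.55847489 206.91696634] [283.52521196 214.73022519] [287.47205641 214.52604723]
side hb 0.105 [284.759685
[... 2800 characters left out ...]
176 151 210 246 245]
 [ 36  27  98 190 189 106  98  61  89 173 227 245]
 [ 26  24  87 163 215 210 185  89 121 255 248 244]
 [ 17  11  43 125  60  51  57  98 144 252 245 242]
 [ 30  18  60 136 123 166 125  97 231 248 244 242]
 [ 30  25  79  93  99  85  84 116 255 246 244 243]]
[[ 92  95 123 249 243 245 244 243 243 245 246]
 [131 140 174 249 243 244 244 242 246 245 188]
 [ 95 116 218 245 244 244 244 243 247 247  68]
 [122  94 215 235 245 245 244 245 248 248 137]
 [ 84  93 215 191 183 203 206 220 235 236 138]
 [ 97 106 223 238 192 173 193 169 185 192 187]
 [126  69 126 117 121 122 146 251 214 216 198]
 [102 158 144 147 147 146 146 145 141 121 124]
 [117 224 253 254 253 255 253 255 254 122 129]]
```

Run:
```python
from h import *
import pickle
goal=-.0585-.0407;cmd=-.1005
q=quat(EX);y=Rn.from_quat(env.observe()["orientation"]).as_matrix()[:,1];q=quat(EX*np.sign(y@EX))
for i in range(3):
    x=(env.observe()["position"]-O)@EX;print(x)
    if abs(x-goal)<.0004: break
    cmd+=goal-x;env.servo_line(rig(cmd,0,.084),q,rate=.02);env.sleep(.4)
st();T=optics.capture("top");S=optics.capture("side")
print((env.observe()["position"]-O)@EX)
print(T["image"][196:206,240:254].min(2))
cv2.imwrite("pics/z.png",cv2.resize(T["image"][190:220,230:270],None,fx=16,fy=16,interpolation=cv2.INTER_CUBIC))
```

```text
-0.09627575063871188
-0.09903408419453463
t16.64 p [0.5363 0.044  0.0841] F [ 11.4  -1.4 -10.1] gap 0.0120 g 30.1
-0.09899427702039408
[[ 30  32  35  39  39  32  41  37  38  44  38  37  46  41]
 [ 22  34  32  23  34  37  25  36  34  33  33  37  41  40]
 [ 20  47  30  29  24  20  32  32  30  29  25  29  32  32]
 [ 44 117  96  85  70  74  39  35  35  36  47  25  30  16]
 [ 38 127 200 164 200 191  78  81  84  90 110  23  22  20]
 [ 78 198 195 110 103  64  63  94 105 107  49  33  29  27]
 [ 78 170 214 212 187  49  69 136 141 134  53  40  32  25]
 [ 51 133  59  57  62  58 110 137 134 132  48  28  33  31]
 [ 67 137 124 176 128  46 115 134 133 130  26  26  37  47]
 [ 87  98  97  84  33  61 139 133 129 105  25  33  35  34]]
```

View pics/z.png

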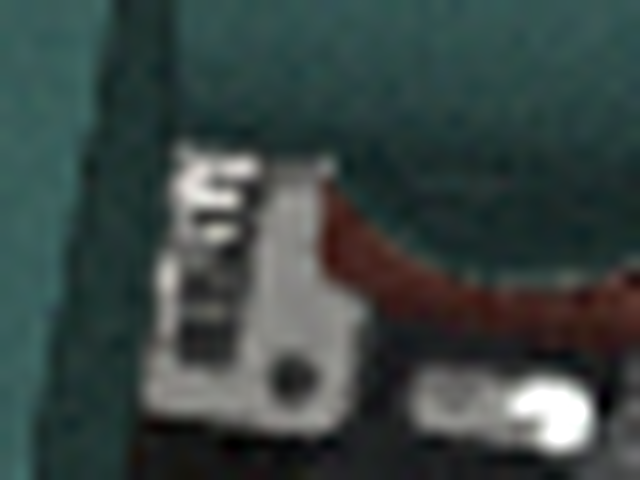

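Run:
```python
from h import *
st();print(env.close_job())
```

```text
t16.74 p [0.5364 0.044  0.0842] F [ 11.8  -1.8 -11. ] gap 0.0119 g 30.1
the job is handed in; nothing more can be done
None
```

The job is handed in at 16.7 s. The link sits flat, tab up, in the tray, and the arm still holds the slide, pulled out about 40.5 mm to the mark. I estimate the pointer is within 1–2 mm of the mark; the arm partly hid both in the final pictures, so I could not check it more closely.

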